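# Scrape the perch tile clean into the crumb tray

## Task

Take the scraper block by its handle and sweep all six mineral chips off both lanes of the perch tile into the green crumb tray, touching the chips only with the scraper and spilling none onto the rack or into the white toy tray. Then stand the scraper upright in the middle of the round blue mat and let go; do not disturb the stacked maple cubes, the chew ring, the clear tube or the treat dispenser.

Things in the scene. Friction and masses are not known exactly. Their poses are not given: they have to be found in the camera images.
- tile: Fixed white perch tile, 192 (its x) x 210 (y) mm, flat top 45 mm above the rack. Origin: centre of its underside, at rack height. Two 76 mm wide lanes run its full length along y, centred at x = -50 and +50 mm, parted by a blue ridge; blue kerbs 8 mm wide, 14 mm high, at x = -92 and +92. Short ends (y = -105, +105) are open: chips pushed over them drop into the tray there.
- perch (a point): Top of the perch at the tile's middle, 31 mm over the tile top. Below it a blue ridge 24 mm wide, 12 mm high, runs the tile's full length (tile's y) and carries two 24 mm wood supports at y = -60 and +60 mm (tops 36 mm over the tile top) and a 14 mm dowel between them along y; none is wider than the ridge. Axes as the tile's.
- crumb_tray: Fixed green open tray, 200 (its x) x 90 (its y) mm, 25 mm high, walls 4 mm, floor top 4 mm above the rack. Origin: centre of its underside. Stands against one open end of the tile (2 mm gap, centre 152 mm from the tile's centre along the tile's +y or -y: it varies), same heading as the tile.
- toy_tray: Fixed white open tray, same sizes as the green one, at the tile's other open end. Holds the chew ring. Origin: centre of its underside.
- ring: Pink silicone chew ring lying in the white tray, 68 mm outside, 12 mm high. Origin: centre of its underside.
- scraper: Loose scraper block, 0.1 to 0.2 kg, standing upright on the rack at the start: foot 68 (its x) x 28 (its y) mm, 30 mm high (black rubber, orange above); on its middle a square maple handle 26 x 26 mm up to 100 mm above the underside. Origin: centre of its underside. Broad faces look along its y, the way it sweeps. The foot fits a lane with 4 mm spare each side.
- mat: Fixed round blue parking mat on the rack, 100 mm across, 4 mm thick. Origin: centre of its underside.
- tube: Clear acrylic tube standing loose on the rack, 50 mm outside, 110 mm high. Origin: centre of its underside.
- cube_low: Lower of two loose 40 mm maple cubes stacked on the rack (stack 80 mm tall), close beside the scraper: its centre 60 to 66 mm from the scraper's, off the end of the foot (scraper's +x at the start). Origin: centre of its underside.
- cube_top: Upper maple cube, 40 mm, standing on the lower one. Origin: centre of its underside.
- dispenser: Fixed green treat dispenser, round, 80 mm across, with a yellow press button on top; 137 mm high in all. Origin: centre of its underside.
- chip1: Loose terracotta-coloured mineral chip, a rounded block 24 x 18 x 12 mm (x, y, z), about 13 g, lying on the tile in the lane at the tile's x = -50 mm. Origin: its centre.
- chip2: Loose terracotta-coloured mineral chip, a rounded block 20 x 20 x 13 mm (x, y, z), about 13 g, lying on the tile in the lane at the tile's x = -50 mm. Origin: its centre.
- chip3: Loose terracotta-coloured mineral chip, a rounded block 25 x 17 x 12 mm (x, y, z), about 13 g, lying on the tile in the lane at the tile's x = -50 mm. Origin: its centre.
- chip4: Loose terracotta-coloured mineral chip, a rounded block 22 x 18 x 13 mm (x, y, z), about 13 g, lying on the tile in the lane at the tile's x = +50 mm. Origin: its centre.
- chip5: Loose terracotta-coloured mineral chip, a rounded block 19 x 19 x 12 mm (x, y, z), about 13 g, lying on the tile in the lane at the tile's x = +50 mm. Origin: its centre.
- chip6: Loose terracotta-coloured mineral chip, a rounded block 24 x 17 x 13 mm (x, y, z), about 13 g, lying on the tile in the lane at the tile's x = +50 mm. Origin: its centre.

How it is judged:
By the outcome, as a careful person would: the job done as asked, in the order asked, and still so for the second after the job is handed in, with the robot touching nothing.
It also fails if it takes over 64 s, if anything falls off the work surface, if the arm or the gripper's body presses on something with over 40 N, if the wrist force passes 120 N, or if a joint passes its speed limit or range.

## Robot

A 6-joint arm with a two-finger parallel gripper is mounted at the origin on the work surface. World frame = base frame: x ahead of the robot, y to its left, z up, the work surface at z = 0. Lengths are in m, angles in rad, forces in N, time in s.
With the tool pointing down it reaches from about 0.325 to 0.775 m from the base axis. Payload 5.5 kg.
Tool frame: the origin (TCP) lies between the finger pads; the fingertips stand 8 mm ahead of it and the grasp point (between the pads) lies 11 mm behind it (tcp_to_tips is the distance from the TCP to the fingertips, in m); z points along the fingers, y is the line along which they close (so a half turn about z gives the same grasp; the last joint's range is limited). The gripper opens to 88 mm and grips with 3 to 60 N. Pads are 20 mm wide; open, the fingers measure 115 mm over their backs; the gripper's body (75 mm by 178 mm) begins 61 mm behind the grasp point.
Start: joints at [-1.199, 0.091, 1.231, -0, 1.82, -0.057], TCP at [0.249, -0.546, 0.231] pointing down, gripper open.
Joint ranges: [-2.87, 2.87], [-0.86, 2.18], [0.17, 2.46], [-1.51, 4.65], [0.06, 2.69], [-2.65, 2.65]. Speed limits (rad/s): [2.57, 2.57, 3.01, 3.14, 3.14, 3.14].

## Interface

Orientations are given as a unit quaternion [w, x, y, z].
In Python, from bench import * gives the robot as it stands. Calls block until the motion is done:
- move_to(position, orientation): joint-space move of the TCP to a pose.
- move_l(position, speed=0.15, orientation=None): straight line of the TCP; orientation=None keeps the orientation; speed is the mean speed in m/s.
- movej(angles): joint-space move.
- gripper_open() and close(): open the fingers fully, or close them until they stop; the grip force is fixed at half the most.
- hold(seconds).
- inverse_kinematics(position, orientation): joint angles nearest the present ones, or None.
- state(): the state.
- get_image(name): name is "side" or "top"; returns a dict with "frame" (480x640x3 uint8, blue, green, red), "depth" (480x640 float32, m along the optical axis (not along the pixel's ray), 0 where there is no reading), "camera_matrix" (3x3 intrinsics, pixels), "k1" (the pictures are not rectified: a ray, as slopes to the right and down, at radius r is drawn at 1 + k1 r^2 times it, then the intrinsics apply), "view" (4x4, takes a point from world to camera coordinates). Camera axes: x right, y up, looking along -z (the intrinsics and any distortion apply to the point x, -y, -z); pixel columns grow to the right and rows downward; lengths in m; the calibration is good to about 2 mm. A picture is of the moment at which its call begins.
A pose or a line that the arm cannot do raises IKError and nothing moves.
- job_done(): hands the job in; it is judged then, once.
The state is a dict: "time": time; "joint_pos": joint angles; "dq": joint speeds; "joint_torque": joint torques, N m; "ee_pos": TCP position; "ee_rot": TCP orientation; "ft_force": force on the tool from outside, world axes, zero at the start; "moment": the same for the moment, N m; "finger_gap": finger opening in m; "finger_force": force on a finger pad.
Only numpy, scipy, OpenCV 4.12 (cv2) and the standard library are available. Lean on these libraries where they do the work, as an engineer would, in place of code of your own. Each camera call takes 0.05 s, during which the arm holds its last target. There are 200 camera calls.

## Working session

There is one attempt and no reset: what is moved stays moved. The work goes in short steps, each a Python script; the robot and the scene stay as the last script left them, time stands still between calls to the robot, and variables do not carry over. Pictures are saved under pics/ and viewed, at most 10 in all, crops included, and the job is handed in when it is done.

```bash
ls; mkdir -p pics
python3 - <<'E'
from bench import *
import cv2,numpy as np
for n in("top","side"):
    d=get_image(n); cv2.imwrite(f"pics/{n}0.png",d["frame"]); np.savez(f"{n}0.npz",**{k:d[k] for k in("frame","depth","camera_matrix","k1","view")})
    print(n,d["camera_matrix"],d["k1"],d["view"])
s=state();print(s["time"],s["ee_pos"],s["ee_rot"],s["finger_gap"])
E
```

```text
pics
top [[474.36985941   0.         321.92976944]
 [  0.         474.36985941 242.95978781]
 [  0.           0.           1.        ]] -0.010511747791693242 [[-0.02877735 -0.99932089 -0.02301371  0.00824463]
 [ 0.99776707 -0.03010561  0.05961978 -0.50733779]
 [-0.06027213 -0.02124662  0.99795584 -0.98949142]
 [ 0.          0.          0.          1.        ]]
side [[444.47055861   0.         319.80243753]
 [  0.         444.47055861 231.25780607]
 [  0.           0.           1.        ]] -0.07366174714541178 [[-0.81484057 -0.579594   -0.01027834  0.41564459]
 [ 0.32159841 -0.46673921  0.82385009 -0.23012532]
 [-0.48229588  0.66800098  0.56671455 -0.85966512]
 [ 0.          0.          0.          1.        ]]
0.1 [ 0.24936916 -0.54544073  0.229634  ] [-8.62678472e-04  9.77102606e-01  2.12766844e-01 -1.52116938e-04] 0.08778675495384612
```

View pics/top0.png

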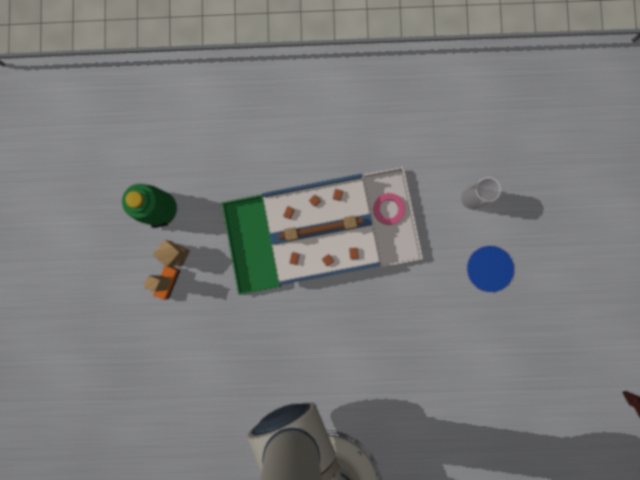

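View pics/side0.png

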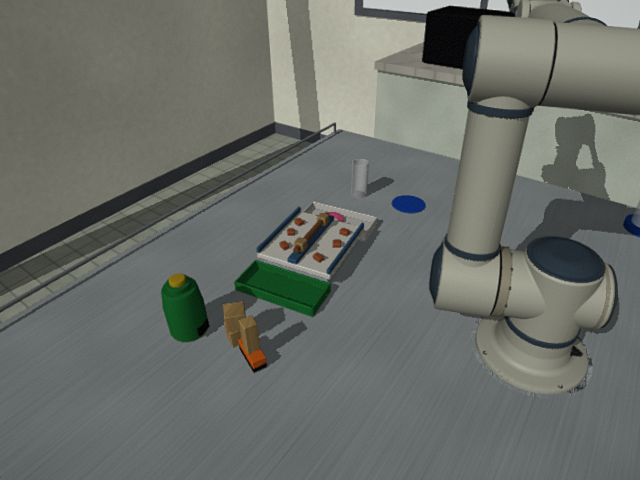

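```bash
cat > vis.py <<'E'
import cv2,numpy as np
def load(f): return dict(np.load(f))
def und(d,px):
    px=np.asarray(px,float).reshape(-1,2); K=d["camera_matrix"]
    q=(px-[K[0,2],K[1,2]])/[K[0,0],K[1,1]]; s=q.copy()
    for _ in range(10): s=q/(1+float(d["k1"])*(s**2).sum(1,keepdims=True))
    return s
def onplane(d,px,z):
    s=und(d,px); V=d["view"]; R=V[:3,:3]; c=-R.T@V[:3,3]
    r=np.c_[s[:,0],-s[:,1],-np.ones(len(s))]@R
    return c+r*((z-c[2])/r[:,2])[:,None]
def height(d):
    h,w=d["depth"].shape; u,v=np.meshgrid(np.arange(w),np.arange(h))
    s=und(d,np.c_[u.ravel(),v.ravel()]); D=d["depth"].ravel()
    V=d["view"]; R=V[:3,:3]
    P=(np.c_[s[:,0]*D,-s[:,1]*D,-D]-V[:3,3])@R
    P[D==0]=np.nan
    return P.reshape(h,w,3)
def rect(d,mask,z):
    """largest contour of mask -> min area rect in world xy at height z"""
    c=max(cv2.findContours(mask.astype(np.uint8),0,cv2.CHAIN_APPROX_NONE)[0],key=cv2.contourArea)
    w=onplane(d,c.reshape(-1,2),z)[:,:2]
    (x,y),(a,b),t=cv2.minAreaRect((w*1000).astype(np.float32))
    return np.round([x,y,a,b,t],1)
E
cat > m.py <<'E'
from vis import *
d=load("top0.npz"); P=height(d); H=cv2.cvtColor(d["frame"],cv2.COLOR_BGR2HSV); h,s,v=[H[...,i].astype(int) for i in range(3)]
Z=P[...,2]; u,w=np.meshgrid(np.arange(640),np.arange(480))
blue=(h>100)&(h<130)&(s>120); green=(h>50)&(h<80)&(s>120)
ws=w<400
print("mat",rect(d,blue&(u>440)&(u<550)&(w>220)&(w<320),.004))
print("tray green",rect(d,green&(u>200)&(u<300),.025))
print("dispenser",rect(d,green&(u<200),.1))
til=(u>255)&(u<390)&(w>165)&(w<295)&(Z>.035)
print("tile all z>.038",rect(d,til,.045))
print("tile+kerb blue comps")
n,l,st,ce=cv2.connectedComponentsWithStats((blue&(u<440)&ws).astype(np.uint8))
for i in range(1,n):
    if st[i,4]>30: print(st[i],rect(d,l==i,.059))
box=(u>130)&(u<200)&(w>230)&(w<310)
print("heights in box",np.histogram(Z[box],bins=np.arange(-.01,.12,.01)))
print("handle top",rect(d,box&(Z>.093),.1))
print("cube top",rect(d,box&(Z>.07)&(Z<.088),.08))
org=(h<14)&(s>190)&(v>120)
print("orange",rect(d,org&box,.03), rect(d,org&box&(Z>.025)&(Z<.036),.03))
chip=(h<14)&(s>100)&(u>255)&(u<390)&(w>165)&(w<280)
n,l,st,ce=cv2.connectedComponentsWithStats(chip.astype(np.uint8))
for i in range(1,n):
    if st[i,4]>25: print("chip",st[i,4],ce[i],onplane(d,ce[i],.055)[0])
print("tube", rect(d,(u>455)&(u<520)&(w>165)&(w<220)&(Z>.03),.11))
cv2.imwrite("pics/crop1.png",cv2.resize(d["frame"][160:310,120:430],None,fx=2.5,fy=2.5,interpolation=cv2.INTER_CUBIC))
cv2.imwrite("pics/crop2.png",cv2.resize(d["frame"][230:310,130:210],None,fx=7,fy=7,interpolation=cv2.INTER_NEAREST))
E
python3 m.py
```

```text
mat [ 443.2 -362.3   95.    95.5   87.3]
tray green [508.8 144.2 194.9  85.5  10. ]
dispenser [588.  330.4 106.2  68.7  63.6]
tile all z>.038 [536.3  -4.1 194.3 211.8   9.4]
tile+kerb blue comps
heights in box (array([2540, 1560,   84,  224,  137,   63,   73,   67,  331,  153,  137,
         60]), array([-0.01,  0.  ,  0.01,  0.02,  0.03,  0.04,  0.05,  0.06,  0.07,
        0.08,  0.09,  0.1 ,  0.11]))
handle top [434.7 324.9  27.5  26.8  62.4]
cube top [493.4 302.5  42.2  41.1  47.4]
orange [454.3 315.8  22.8  20.5  62.4] [454.3 315.8  22.8  20.5  62.4]
chip 64 [337.5 194.5] [ 0.60324369 -0.04225385  0.055     ]
chip 58 [314.63793103 200.29310345] [0.59282073 0.00484086 0.055     ]
chip 68 [288.41176471 212.36764706] [0.56968665 0.05918376 0.055     ]
chip 26 [358.80769231 220.53846154] [ 0.54841225 -0.08395441  0.055     ]
chip 236 [320.03813559 228.12711864] [ 0.53534588 -0.00457485  0.055     ]
chip 72 [353.55555556 253.18055556] [ 0.48226337 -0.07109729  0.055     ]
chip 68 [294.02941176 258.07352941] [0.47590151 0.05003922 0.055     ]
chip 63 [327.6031746  259.88888889] [ 0.47021248 -0.01807715  0.055     ]
tube [ 589.7 -318.3   48.8   73.4   24.8]
```

View pics/crop2.png

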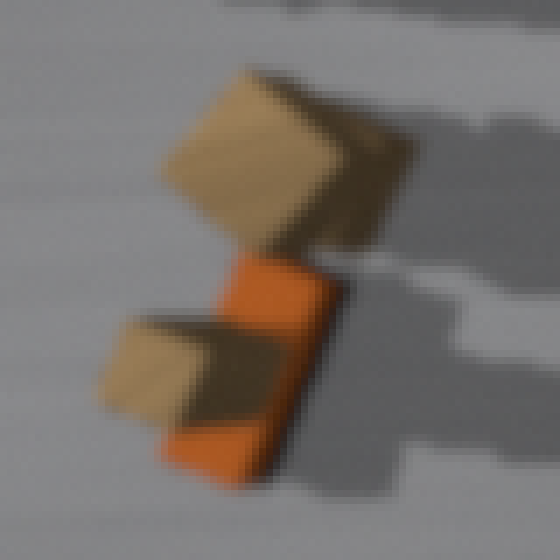

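```bash
cat > m2.py <<'E'
from vis import *
T=load("top0.npz"); S=load("side0.npz")
u,w=np.meshgrid(np.arange(640),np.arange(480))
for n,d,box in(("top",T,(u>225)&(u<425)&(w>160)&(w<295)),("side",S,(u>230)&(u<385)&(w>195)&(w<320))):
    H=cv2.cvtColor(d["frame"],cv2.COLOR_BGR2HSV); h,s,v=[H[...,i].astype(int) for i in range(3)]
    P=height(d)
    blue=(h>98)&(h<125)&(s>75)&box
    k,l,st,ce=cv2.connectedComponentsWithStats(blue.astype(np.uint8),connectivity=8)
    for i in range(1,k):
        if st[i,4]<40: continue
        m=l==i; zt=P[m][:,2]
        top=m&(P[...,2]>.052)if np.abs(np.nanmax(zt))<.09 else m
        for z,nm in((.059,'kerb'),):
            print(n,st[i],"z",np.round(np.nanpercentile(zt,[10,50,90]),3),rect(d,m,z))
    if n=="side":
        mat=(h>98)&(h<130)&(s>120)&(u>380)&(u<440)&(w>185)&(w<220); print("mat side",rect(d,mat,.004))
        b2=(u>210)&(u<290)&(w>290)&(w<380)
        org=(h<14)&(s>170)&b2
        print("orange side z.03",rect(d,org&(v>150),.03),org.sum(), np.unique(v[org]//20,return_counts=True))
        mp=(h>8)&(h<28)&(s>60)&b2
        print("handle top side",rect(d,mp&(P[...,2]>.094)&(u>235),.1)," cube top",rect(d,mp&(P[...,2]>.072)&(P[...,2]<.088)&(u<250),.08))
        g=(h>50)&(h<80)&(s>120)&(u>228)
        print("tray side",rect(d,g&(w>255)&(w<315),.025))
c=np.array([[245,255],[340,285],[240,487],[163,460]])/7+[130,230]-.5
q=onplane(T,c,.03); print("foot crn",np.round(q,4),q.mean(0))
f=S["frame"]
a=cv2.resize(f[195:320,225:390],None,fx=4.5,fy=4.5,interpolation=cv2.INTER_CUBIC); cv2.imwrite("pics/crop3.png",a)
a=cv2.resize(f[290:380,210:290],None,fx=6,fy=6,interpolation=cv2.INTER_NEAREST); cv2.imwrite("pics/crop4.png",a)
E
python3 m2.py
```

```text
top [263 175  98  21 271] z [0.055 0.058 0.06 ] [623.7  10.3   5.7 202.2   9.5]
top [359 215  12  12  76] z [0.054 0.056 0.058] [548.2 -94.5  18.8  25.1   9.6]
top [300 229  44   9  51] z [0.054 0.056 0.059] [525.4  -7.3   2.   88.7   9.6]
top [271 233  14  11  80] z [0.055 0.056 0.059] [518.9  82.9  19.2  25.2   9.6]
top [280 263  99  22 223] z [0.055 0.058 0.061] [442.6 -20.2   4.7 201.8   9.3]
side [257 207  43  45 259] z [0.049 0.055 0.058] [620.   18.   13.  214.6   9. ]
side [288 216  46  48 308] z [0.049 0.054 0.057] [528.6   5.5  26.6 213.4   9.4]
side [327 223  37  51 242] z [0.05  0.056 0.058] [440.1 -11.3  10.9 216.1   9.5]
mat side [ 444.1 -357.6   97.4   97.6   34.6]
orange side z.03 [437.3 342.5   5.3  67.1  64.8] 331 (array([0, 1, 2, 3, 4, 5, 6, 7, 8]), array([  1,   6,   9,  11,  20,  65,  35, 156,  28]))
handle top side [432.8 330.3  26.8  30.1  71.6]  cube top [490.9 309.5  39.8  46.3  47.1]
tray side [502.7 156.5 208.  108.5   9.5]
foot crn [[0.4682 0.3248 0.03  ]
 [0.4584 0.2961 0.03  ]
 [0.399  0.327  0.03  ]
 [0.4076 0.3501 0.03  ]] [0.4332701 0.3245103 0.03     ]
```

View pics/crop1.png

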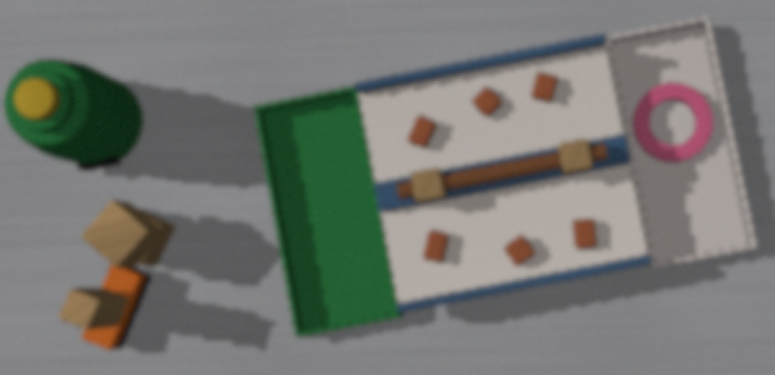

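View pics/crop4.png

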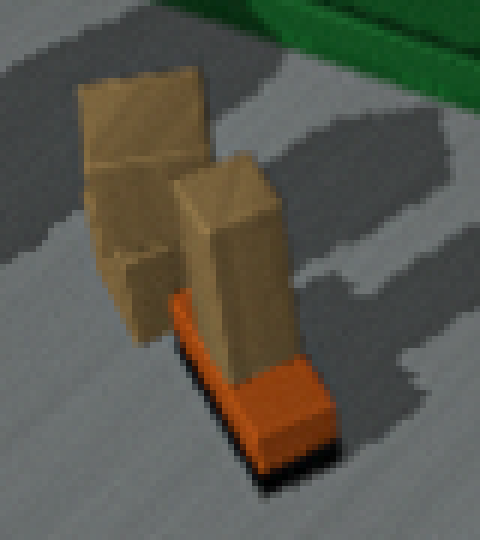

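```bash
cat > rob.py <<'E'
from bench import *
import numpy as np, cv2
from scipy.spatial.transform import Rotation as Rn
G=.069                                   # TCP height above scraper underside
def quat(phi):                           # tool down, closing line at phi (deg)
    p=np.radians(phi); y=np.array([np.cos(p),np.sin(p),0]); z=np.array([0,0,-1.])
    q=Rn.from_matrix(np.c_[np.cross(y,z),y,z]).as_quat(); return q[[3,0,1,2]]
C=np.array([.533,-.003]); YAW=9.45       # tile
def tile(x,y):
    a=np.radians(YAW); return C+[x*np.cos(a)-y*np.sin(a),x*np.sin(a)+y*np.cos(a)]
def snap(tag):
    for n in("top","side"):
        d=get_image(n); np.savez(f"{n}{tag}.npz",**{k:d[k] for k in("frame","depth","camera_matrix","k1","view")})
def rep():
    s=state(); print(round(s["time"],2),np.round(s["ee_pos"],4),"F",np.round(s["ft_force"],1),"gap",round(s["finger_gap"],4),"ff",s["finger_force"],"q6",np.round(s["joint_pos"],2))
E
python3 - <<'E'
from rob import *
p=[.434,.327]
for phi in(62.5,-117.5): print(phi,inverse_kinematics([*p,.2],quat(phi)))
for phi in(YAW+90,YAW-90):
    print(phi,[None if (q:=inverse_kinematics([*t,.2],quat(phi))) is None else np.round(q[5],2) for t in(tile(-.05,-.095),tile(-.05,.13),tile(.05,-.095),tile(.05,.13),[.4436,-.36])])
E
```

```text
62.5 [ 5.83099669e-01 -6.54594617e-02  1.44269057e+00 -4.44089210e-16
  1.76436155e+00 -5.07731113e-01]
-117.5 [ 5.83099669e-01 -6.54594617e-02  1.44269057e+00 -4.44089210e-16
  1.76436155e+00  2.63386154e+00]
99.45 [np.float64(-2.01), np.float64(-1.56), np.float64(-1.94), np.float64(-1.56), np.float64(-2.48)]
-80.55 [np.float64(1.13), np.float64(1.58), np.float64(1.2), np.float64(1.58), np.float64(0.66)]
```

Run:
```python
from rob import *
p=[.434,.327]
gripper_open(); move_to([*p,.24],quat(62.5)); move_l([*p,G],speed=.12); rep()
close(); rep()
move_l([*p,G+.115],speed=.12); rep()
move_to([*tile(-.05,-.095),G+.115],quat(YAW+90)); hold(.2); rep(); snap(1)
d=np.load("top1.npz")["frame"]; s=np.load("side1.npz")["frame"]
cv2.imwrite("pics/p1.png",np.hstack([cv2.resize(d[150:310,130:430],(400,213)),cv2.resize(s[170:350,200:450],(400,288))[:213]]) )
cv2.imwrite("pics/p1.png",np.vstack([cv2.resize(d[150:310,110:430],(560,280),interpolation=cv2.INTER_CUBIC),cv2.resize(s[190:380,140:470],(560,320),interpolation=cv2.INTER_CUBIC)]))
```

```text
5.02 [0.4345 0.3273 0.07  ] F [ 0.8 -0.   0.9] gap 0.0879 ff 0.0 q6 [ 0.58 -0.03  1.64 -0.    1.53 -0.51]
5.99 [0.434 0.327 0.069] F [ 0.4 -0.3 -0.1] gap 0.0259 ff 29.85854834318161 q6 [ 0.58 -0.03  1.64  0.    1.53 -0.51]
7.1 [0.4337 0.3268 0.1828] F [ 0.  -0.2 -3. ] gap 0.026 ff 29.857538044452667 q6 [ 0.58 -0.07  1.47  0.    1.74 -0.51]
8.91 [ 0.4994 -0.1042  0.184 ] F [ 0.8 -0.3 -2.5] gap 0.0262 ff 29.857641756534576 q6 [-0.27 -0.16  1.55  0.    1.74 -2.01]
```

View pics/p1.png

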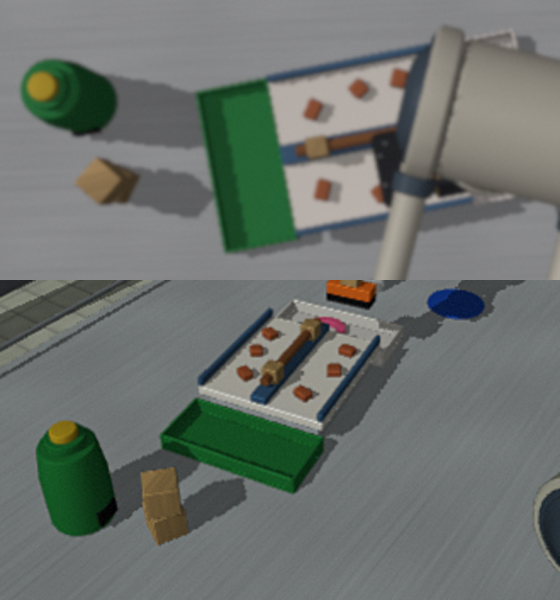

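Run:
```python
from rob import *
from vis import *
move_l([*tile(-.05,-.095),G+.062],speed=.1); hold(.2); rep(); snap(2)
f=np.load("side2.npz")["frame"]
cv2.imwrite("pics/p2.png",cv2.resize(f[190:260,290:390],None,fx=8,fy=8,interpolation=cv2.INTER_CUBIC))
```

```text
9.89 [ 0.4997 -0.1051  0.132 ] F [ 0.3  0.4 -1.2] gap 0.0256 ff 29.857411086559296 q6 [-0.27 -0.15  1.64 -0.    1.65 -2.01]
```

View pics/p2.png

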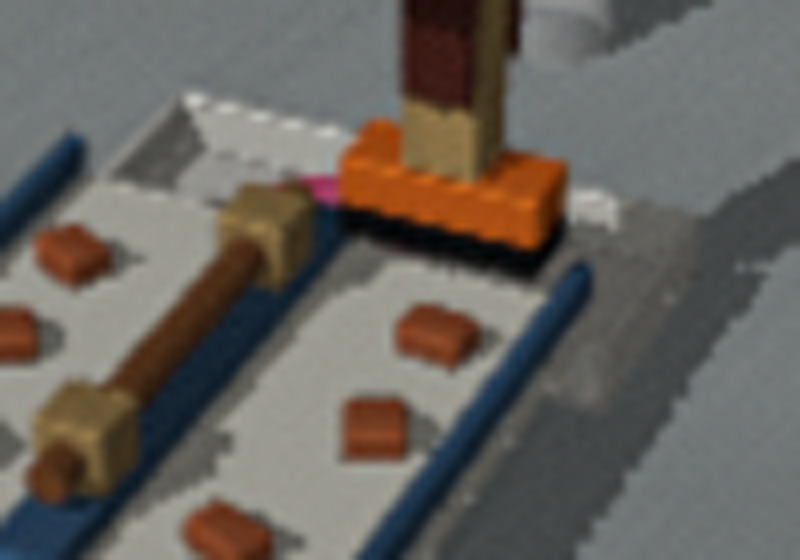

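Run:
```python
from vis import *
S=load("side2.npz"); C=np.array([.533,-.003]); a=np.radians(9.45); ex=np.array([np.cos(a),np.sin(a)]); ey=np.array([-ex[1],ex[0]])
f=lambda px,z:[np.round(((p[:2]-C)@ex,(p[:2]-C)@ey),4) for p in onplane(S,np.array(px)/8+[290,190]-.5,z)]
print("bottom",f([[341,227],[533,272]],.063)); print("orange top front",f([[342,172],[530,250]],.093))
H=cv2.cvtColor(S["frame"],cv2.COLOR_BGR2HSV)
org=(H[...,0]<16)&(H[...,1]>190)&(H[...,2]>110); org[:190]=0; org[226:]=0; org[:,:328]=0; org[:,365:]=0
c=max(cv2.findContours(org.astype(np.uint8),0,1)[0],key=cv2.contourArea).reshape(-1,2)
w=onplane(S,c,.093)[:,:2]-C; print("org x range",(w@ex).min(),(w@ex).max())
print("kerb inner",(np.array([.4401,-.0113])-C)@ex+.00545,"ridge +x edge",(np.array([.5286,.0055])-C)@ex+.0133)
# kerb inner edge & ridge picked in crop
print("kerb inner edge",f([[567,268],[480,400],[362,556]],.059),"ridge -x foot",f([[330,270],[215,400],[80,556]],.045))
```

```text
bottom [array([-0.0138, -0.0839]), array([-0.0794, -0.0858])]
orange top front [array([-0.0202, -0.0705]), array([-0.0901, -0.0541])]
org x range -0.08994192057764654 -0.01790099317903728
kerb inner -0.08755202881821803 ridge +x edge 0.010355299464258685
kerb inner edge [array([-0.0861, -0.0981]), array([-0.0891, -0.0201]), array([-0.0883,  0.064 ])] ridge -x foot [array([-0.0098, -0.0845]), array([-0.0081, -0.0038]), array([-0.0072,  0.0825])]
```

```bash
cat >> rob.py <<'E'
ex=np.r_[tile(1,0)-C,0]; ey=np.r_[tile(0,1)-C,0]
def F(n=4):
    r=[]
    for _ in range(n): hold(.03); r.append(state()["ft_force"])
    return np.mean(r,0)
def lower(x,y,z0,z1,n=5):
    f0=F()
    for z in np.linspace(z0,z1,n+1)[1:]:
        move_l([*tile(x,y),G+z],speed=.06); f=F()-f0
        if np.linalg.norm(f)>4: print("contact at z",z,np.round(f,1)); return False
    return True
def probe(x,y,z,step=.001,nmax=7,lim=2.5):
    out=[]
    for s in(1,-1):
        move_l([*tile(x,y),G+z],speed=.05); f0=F(); e=None
        for k in range(1,nmax+1):
            move_l([*tile(x+s*k*step,y),G+z],speed=.03); f=(F()-f0)@ex
            if abs(f)>lim: e=s*k*step; break
        out.append((e,round(f,1)))
    move_l([*tile(x,y),G+z],speed=.05); return out
E
python3 - <<'E'
from rob import *
if lower(-.05,-.095,.062,.047): rep(); print(probe(-.05,-.095,.047))
rep()
E
```

```text
12.04 [ 0.4993 -0.1049  0.116 ] F [ 0.1 -0.1 -1.8] gap 0.0257 ff 29.857502281665802 q6 [-0.27 -0.14  1.66  0.    1.62 -2.01]
[(0.006, np.float64(-5.7)), (-0.004, np.float64(4.5))]
16.91 [ 0.4988 -0.105   0.1157] F [ 0.7  0.4 -1.9] gap 0.0257 ff 29.97785657644272 q6 [-0.27 -0.14  1.66 -0.    1.62 -2.01]
```

Run:
```python
from rob import *
x=-.049;z=.0465
move_l([*tile(x,-.095),G+z],speed=.05); f0=F()
for y in(-.03,.035,.08):
    move_l([*tile(x,y),G+z],speed=.09); f=F(2)-f0; print(y,"lat",round(f@ex,1),"long",round(f@ey,1),"z",round(f[2],1))
    if abs(f@ex)>2.5: x+=.001*np.sign(f@ex)
move_l([*tile(x,.124),G+z],speed=.12)
f=F(2)-f0; print("lat",round(f@ex,1),x); rep()
move_l([*tile(x,.124),G+.115],speed=.15)
rep(); snap(3)
f=np.load("side3.npz")["frame"]
cv2.imwrite("pics/p3.png",cv2.resize(f[190:330,215:395],None,fx=4,fy=4,interpolation=cv2.INTER_CUBIC))
```

```text
-0.03 lat 0.8 long -0.6 z -0.2
0.035 lat 0.8 long 0.1 z 0.0
0.08 lat 0.3 long 0.3 z 0.4
lat 0.6 -0.049
20.48 [0.4644 0.1107 0.1155] F [-0.  -0.1 -1.7] gap 0.026 ff 29.977822601795197 q6 [ 0.16 -0.24  1.75 -0.    1.63 -1.57]
21.08 [0.4642 0.111  0.1833] F [-0.1  0.5 -2.2] gap 0.026 ff 29.97795134782791 q6 [ 0.16 -0.25  1.63 -0.    1.75 -1.57]
```

View pics/p3.png

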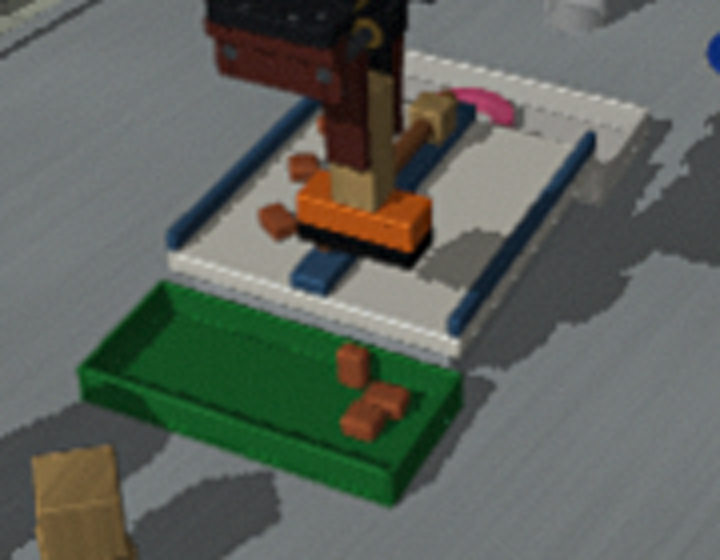

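Run:
```python
from rob import *
x=.051;z=.0465
move_l([*tile(x,-.095),G+.115],speed=.2)
move_l([*tile(x,-.095),G+.062],speed=.12)
ok=lower(x,-.095,.062,.047)
if ok:
    pr=probe(x,-.095,.047); print(pr); rep()
    a,b=pr[0][0],pr[1][0]
    if a and b: x+=(a+b)/2
    move_l([*tile(x,-.095),G+z],speed=.05); f0=F()
    for y in(-.03,.035,.08):
        move_l([*tile(x,y),G+z],speed=.09); f=F(2)-f0; print(y,"lat",round(f@ex,1),"long",round(f@ey,1),"z",round(f[2],1))
        if abs(f@ex)>2.5: x+=.001*np.sign(f@ex)
    move_l([*tile(x,.124),G+z],speed=.12)
    print(x); move_l([*tile(x,.124),G+.115],speed=.15)
rep(); snap(4)
f=np.load("side4.npz")["frame"]
cv2.imwrite("pics/p4.png",cv2.resize(f[190:330,215:395],None,fx=4,fy=4,interpolation=cv2.INTER_CUBIC))
```

```text
[(0.005, np.float64(-5.4)), (-0.005, np.float64(4.0))]
30.02 [ 0.5985 -0.0884  0.1157] F [ 0.   0.2 -1.9] gap 0.0258 ff 29.97772604227066 q6 [-0.2   0.11  1.41 -0.    1.62 -1.94]
-0.03 lat 0.6 long 0.1 z -0.2
0.035 lat 0.2 long 0.4 z 0.1
0.08 lat 0.2 long 0.2 z 0.3
0.051
34.13 [0.5629 0.1273 0.1834] F [-0.  -0.4 -1.6] gap 0.0257 ff 29.977959394454956 q6 [ 0.16  0.03  1.38 -0.    1.73 -1.57]
```

View pics/p4.png

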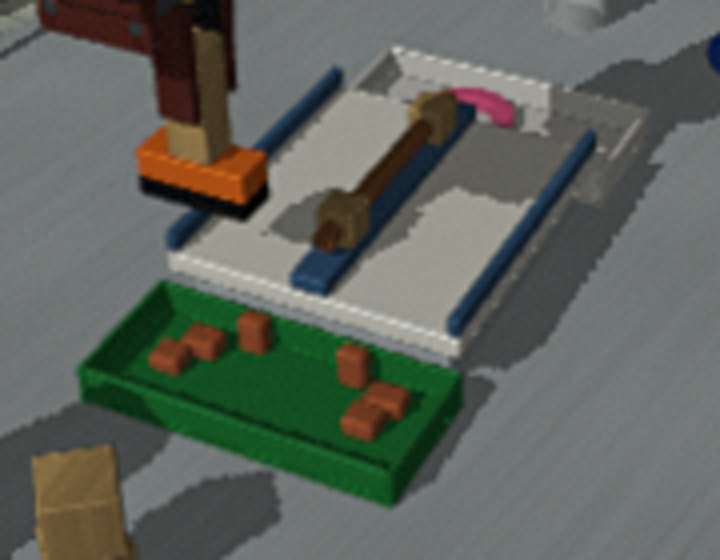

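Run:
```python
from rob import *
p=[.4438,-.360]
move_to([*p,G+.115],quat(60)); rep()
move_l([*p,G+.012],speed=.12); f0=F()
for z in(.008,.006,.005,.004,.003):
    move_l([*p,G+z],speed=.03); f=F()-f0; print(z,np.round(f,1))
    if f[2]>3: break
gripper_open(); hold(.3); rep()
move_l([*p,G+.15],speed=.15); move_to([.30,-.15,.35],quat(60)); rep(); snap(5)
d=np.load("top5.npz")["frame"]; s=np.load("side5.npz")["frame"]
cv2.imwrite("pics/p5.png",np.vstack([cv2.resize(d[150:310,100:560],(690,240)),cv2.resize(s[140:380,140:480],(510,360))[:,:].copy() if 0 else cv2.copyMakeBorder(cv2.resize(s[140:380,140:480],(510,360)),0,0,0,180,0)]))
```

```text
36.06 [ 0.4444 -0.3592  0.184 ] F [ 0.2  0.3 -2.5] gap 0.0259 ff 29.97795134782791 q6 [-0.74  0.01  1.4   0.    1.73 -1.79]
0.008 [ 0.4 -0.  -0.1]
0.006 [ 0.3 -0.5 -0. ]
0.005 [ 0.3 -0.2 -0.3]
0.004 [-0.3 -0.4  0.1]
0.003 [-2.1  1.9  7.4]
40.5 [ 0.4438 -0.36    0.072 ] F [0.7 0.9 0.8] gap 0.0876 ff 0.0 q6 [-0.74  0.04  1.56  0.    1.54 -1.79]
42.74 [ 0.3004 -0.1504  0.349 ] F [0.  0.4 0.3] gap 0.0878 ff 0.0 q6 [-0.57 -0.54  1.55 -0.    2.13 -1.61]
```

View pics/p5.png

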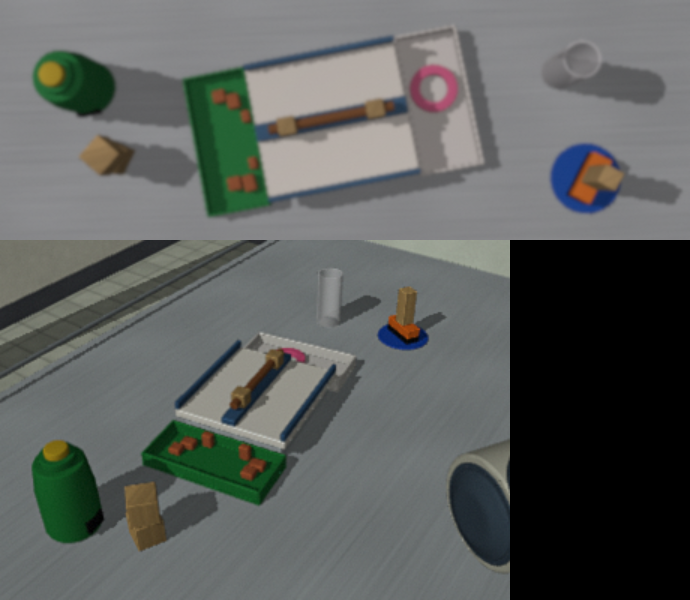

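Run:
```python
from vis import *
d=load("top5.npz"); Z=height(d)[...,2]; u,w=np.meshgrid(np.arange(640),np.arange(480))
print(rect(d,(u>455)&(u<530)&(w>235)&(w<310)&(Z>.095),.104))
```

```text
[ 444.7 -359.    27.8   26.7   60.9]
```

```bash
python3 -c "
from bench import *
print(job_done())"
```

```text
the job is handed in; nothing more can be done
None
```

All six chips are in the green tray, and the scraper stands upright and released on the blue mat, about 3–4 mm from its centre by the top camera. The cubes, chew ring, tube and dispenser look undisturbed in the last pictures. I handed the job in at about 43 s of the 64 s allowed; no verdict came back.

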